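# Clear the gate and hold it ajar past a sagging bolt

### The job

Two white bottles stand in the swing of the parts cage's gate: set them down upright, without dropping them, one in each empty cell of the orange divided crate. Then take the bolt by its red upright handle, lift it so that its drooping nose clears the keeper's bent-up lip, draw it back until the nose is clear of the keeper, and pull the self-closing gate ajar until its free edge stands about 15 cm out, so that a colleague can reach in. Finish while still holding the gate there by the handle, and leave everything else where it stands.

Things in the scene. Friction and masses are not known exactly. Their poses are not given: they have to be found in the camera images.
- cage: Parts cage on the bench, grey steel frame with wire mesh, 400 wide (its y) x 220 deep (its x) x 240 mm high, fixed. Origin: bottom centre of its front face; its +x points into the cage, its -x out of the front towards the robot, its +y to the hinge side, z up. The gate's shut leaf is flush in the front face; handle and keeper stand out from it by up to 62 mm.
- gate_swing (a joint): Gate angle, rad: 0 shut, grows as the free edge comes out of the cage front (to the cage's -x); upper stop 1.5. Vertical hinge line at the cage's +y side. A hinge spring shuts it: 0.32 Nm at 0, plus 0.8 Nm per rad. With the free edge 15 cm out it reads 0.5.
- gate_hinge (a point): Point on the gate's vertical hinge line, 165 mm above the bench. The leaf reaches 300 mm from this line to its free edge. Seen from above, opening turns the leaf clockwise about this line.
- gate_edge (a point): Top of the gate's free edge (blue stile), 300 mm from the hinge line, 200 mm above the bench.
- bolt: Barrel bolt on the gate's front: level steel rod, 14 mm diameter, 237 mm long, in two tall guide straps, 0.3 kg. Origin: on the rod's axis below the handle, 165 mm above the bench when it sags, 215 mm from the hinge line when shot. Axes as the gate's: +y along the gate to the hinge (drawing direction), -x out of the front, z up. Its end is bent down as a nose 14 mm long, to 18 mm below the axis.
- bolt_handle (a point): Mid-height of the bolt's upright handle, a round red vertical sleeve of 18 mm diameter and 48 mm height (24 mm above and below this point), free all round and above; this point is 32 mm in front of the rod, 46 mm above its axis and 52 mm in front of the gate's face. A steel crank joins its foot to the rod; the guide straps reach up to 195 mm above the bench.
- bolt_draw (a joint): How far the bolt is drawn back to the hinge along the gate, m: 0 fully shot, 0.055 fully drawn (stop); starts at 0 to 0.005. Unlifted it is caught by the keeper's lip at about 0.008; it must stay lifted from there to 0.026, while the nose passes the lip. The nose is out of the keeper, and the gate free, from 0.043. Friction 1.5 N.
- bolt_lift (a joint): How far the bolt is lifted in its guides, m: 0 sagging (it falls back by its weight, 3 N), 0.016 the upper stop; the nose clears the lip from about 0.0095.
- bolt_nose (a point): Lowest point of the bolt's bent nose, 126 mm from the handle away from the hinge.
- keeper_lip (a point): Middle of the top edge of the keeper's bent-up brass lip, 4 mm thick, on the lock jamb (cage's -y side), 156.5 mm above the bench. The keeper's brass strap across the front of the rod keeps the gate shut while the nose is inside.
- bottle_a: White plastic bottle with blue cap and blue band, loose, 56 mm diameter up to 105 mm, cap of 30 mm diameter at the top, 135 mm high in all, about 0.28 kg. Origin: centre of its underside, z up.
- bottle_b: White plastic bottle with green cap and green band, same shape and size as bottle_a. Origin: centre of its underside, z up.
- crate: Orange open crate, 169 x 169 mm outside, 62 mm high, loose, 1 kg; floor and walls 5 mm; one divider each way makes four cells of 77 x 77 mm, centres 41 mm from the middle along its x and y. Origin: centre of its underside, z up. Two diagonal cells hold a jar, two are empty.
- cell_near (a point): Empty cell: centre of its floor, 5 mm above the bench (crate's -x, -y cell).
- cell_far (a point): Empty cell: centre of its floor, 5 mm above the bench (crate's +x, +y cell).
- jar_a: Low amber jar with black lid in the crate's -x, +y cell, 60 mm diameter, 55 mm high, stays there. Origin: centre of its underside.
- jar_b: Low amber jar with black lid in the crate's +x, -y cell, 60 mm diameter, 55 mm high, stays there. Origin: centre of its underside.
- mug: White mug, 76 mm diameter, 85 mm high, handle at its +y, left of the work; leave it alone. Origin: centre of its underside.
- tape: Black roll of tape lying flat, 90 mm diameter, 18 mm high; leave it alone. Origin: centre of its underside.
Not all that is in view belongs to the job. Several things have the shape of the crate; the one meant has the colours described above.

How it is judged:
By the outcome, as a careful person would: the job done as asked, in the order asked, and still so for the second after the job is handed in, while the arm keeps its last pose, push and grip.
It also fails if it takes over 72 s, if anything falls off the work surface, if the arm or the gripper's body presses on something with over 40 N, if the wrist force passes 120 N, or if a joint passes its speed limit or range.

### The arm

A 6-joint arm with a two-finger parallel gripper is mounted at the origin on the work surface. World frame = base frame: x ahead of the robot, y to its left, z up, the work surface at z = 0. Lengths are in m, angles in rad, forces in N, time in s.
With the tool pointing down it reaches from about 0.275 to 0.875 m from the base axis. Payload 12.5 kg.
Tool frame: the origin (TCP) lies at the very end of the fingers, on their centre line; the grasp point (between the pads) lies 19 mm behind it; z points along the fingers, y is the line along which they close (so a half turn about z gives the same grasp; the last joint's range is limited). The gripper opens to 85 mm and grips with 20 to 120 N. Pads are 22 mm wide; open, the fingers measure 114 mm over their backs; the gripper's body (76 mm by 85 mm) begins 54 mm behind the grasp point. The pads swing forward as they close: fully open they stand 13 mm farther back than shut.
Start: joints at [-1.345, 0.351, 1.652, -0, 1.139, -0.085], TCP at [0.168, -0.524, 0.231] pointing down, gripper open.
Joint ranges: [-2.75, 2.75], [-0.79, 2.1], [0.01, 2.65], [-1.57, 4.71], [0.07, 3.14], [-2.87, 2.87]. Speed limits (rad/s): [2.22, 2.22, 2.79, 3.14, 3.14, 3.14].

### API

Orientations are given as a 3x3 rotation matrix whose columns are the frame's x, y, z axes.
In Python, from bench import manip gives the robot as it stands. Calls block until the motion is done:
- manip.move_ptp(position, orientation): joint-space move of the TCP to a pose.
- manip.move_l(position, attitude=None, max_speed=0.15): straight line of the TCP; attitude=None keeps the orientation; max_speed is the mean speed in m/s.
- manip.move_j(angles): joint-space move.
- manip.set_gripper(opening, effort=None): opening from 0.0 (shut) to 1.0 (fully open); effort is the grip in N (None keeps the last); returns when the fingers have stopped.
- manip.dwell(seconds).
- manip.inverse_kinematics(position, orientation): joint angles nearest the present ones, or None.
- manip.grab_frame(name): name is "scene" or "side" or "wrist"; returns (picture, depth): 384x512x3 uint8, red, green, blue; 384x512 float32, m along the optical axis (not along the pixel's ray), 0 where there is no reading.
- manip.get_calibration(name): a dict with "camera_matrix" (3x3 intrinsics, pixels), "R" (3x3) and "t" (3): a world point X has camera coordinates R X + t. Camera axes: x right, y down, z forward; pixel columns grow to the right and rows downward; lengths in m; the calibration is good to about 2 mm. The wrist camera is an equidistant fisheye: a pixel r from the principal point sees the ray r / f radians off the axis. A picture is of the moment at which its call begins: read the wrist's pose just before it. get_calibration takes no time and is no camera call; for the wrist camera it gives the pose at the moment of the call.
A pose or a line that the arm cannot do raises manip.Unreachable and nothing moves.
- manip.sign_off(): hands the job in; it is judged then, once.
Trained networks look in the newest picture that a camera, given by its name, has taken for a name from the list of things; names that differ only in an ending like _2 or _b are one class to them, and where a whole thing is asked for, a point or a joint stands for the part that bears it (a point fixed in the world has none). Each returns a list of dicts, best first, with "confidence" (0 to 1); they miss things now and then, are a little off and sometimes report something else, mostly with a low value. They report only what shows in the picture. A call takes as long as a camera call. They do not tell look-alikes from the thing itself.
- manip.look_for(camera, name): "at" ([x, y, z] in m, in world coordinates, good to about 4 mm: the middle of the surface that is visible of it).
Readings, each from a call of its own:
- manip.current_time(): time.
- manip.current_qpos(): joint angles.
- manip.current_joint_vel(): joint speeds.
- manip.current_joint_torque(): joint torques, N m.
- manip.current_ee_pos(): TCP position.
- manip.current_tcp_rot(): TCP orientation.
- manip.current_force(): force on the tool from outside, world axes, zero at the start.
- manip.current_ft_torque(): the same for the moment, N m.
- manip.current_grip_width(): opening from 0.0 (shut) to 1.0 (fully open).
- manip.current_grip_force(): force on a finger pad.
Only numpy, scipy, OpenCV 4.12 (cv2) and the standard library are available. Lean on these libraries where they do the work, as an engineer would, in place of code of your own. Each camera call takes 0.05 s, during which the arm holds its last target. There are 200 camera calls.

## Working session

There is one attempt and no reset: what is moved stays moved. The work goes in short steps, each a Python script; the robot and the scene stay as the last script left them, time stands still between calls to the robot, and variables do not carry over. Pictures are saved under pics/ and viewed, at most 10 in all, crops included, and the job is handed in when it is done.

```bash
mkdir -p pics; ls; python3 - <<'E'
from bench import manip as m
import cv2,numpy as np
for c in ["scene","side"]:
    p,d=m.grab_frame(c); cv2.imwrite(f"pics/{c}0.png",p[:,:,::-1]); np.save(f"{c}d.npy",d)
    k=m.get_calibration(c); np.savez(f"{c}k.npz",**k)
    for n in ["cage","bottle_a","crate","jar_a","bolt_handle","gate_edge","gate_hinge","keeper_lip","bolt_nose","cell_near","cell_far","mug","tape"]:
        print(c,n,[(np.round(r["at"],3).tolist(),round(r["confidence"],2)) for r in m.look_for(c,n)][:5])
a=cv2.imread("pics/scene0.png");b=cv2.imread("pics/side0.png")
cv2.imwrite("pics/scene1.png",cv2.resize(a,(800,600)));print(m.current_time())
E
```

```text
pics
scene cage [([0.74, -0.011, 0.153], 0.62), ([0.612, 0.002, 0.173], 0.24)]
scene bottle_a [([0.479, -0.05, 0.09], 0.89), ([0.494, 0.06, 0.093], 0.68), ([0.604, 0.006, 0.169], 0.36)]
scene crate [([0.485, -0.365, 0.024], 0.93), ([0.745, -0.322, 0.006], 0.71)]
scene jar_a [([0.453, -0.335, 0.06], 0.98), ([0.537, -0.396, 0.06], 0.95)]
scene bolt_handle [([0.605, 0.004, 0.173], 0.81)]
scene gate_edge [([0.612, 0.001, 0.168], 0.61), ([0.606, -0.002, 0.174], 0.56)]
scene gate_hinge [([0.61, 0.001, 0.168], 0.78), ([0.355, 0.295, 0.014], 0.48)]
scene keeper_lip [([0.745, -0.011, 0.151], 0.71)]
scene bolt_nose [([0.606, 0.0, 0.17], 0.74)]
scene cell_near [([0.738, -0.32, 0.005], 0.92), ([0.484, -0.357, 0.022], 0.6)]
scene cell_far [([0.742, -0.315, 0.006], 0.92), ([0.486, -0.364, 0.017], 0.8)]
scene mug [([0.474, 0.399, 0.06], 0.62)]
scene tape [([0.495, 0.059, 0.091], 0.61), ([0.357, 0.297, 0.02], 0.58), ([0.606, 0.001, 0.174], 0.25)]
side cage [([0.645, 0.107, 0.173], 0.78), ([0.595, 0.01, 0.172], 0.26)]
side bottle_a [([0.452, -0.016, 0.082], 0.62), ([0.474, 0.091, 0.084], 0.56), ([0.592, 0.015, 0.173], 0.2)]
side crate [([0.492, -0.327, 0.039], 0.87), ([0.711, -0.351, 0.036], 0.75)]
side jar_a [([0.442, -0.314, 0.061], 0.65), ([0.53, -0.382, 0.06], 0.47), ([0.469, 0.416, 0.054], 0.23)]
side bolt_handle [([0.595, 0.01, 0.169], 0.78)]
side gate_edge [([0.623, 0.088, 0.163], 0.8), ([0.593, 0.018, 0.177], 0.56)]
side gate_hinge [([0.618, 0.084, 0.166], 0.75), ([0.495, -0.326, 0.041], 0.35)]
side keeper_lip [([0.653, 0.113, 0.172], 0.74)]
side bolt_nose [([0.6, 0.014, 0.172], 0.79)]
side cell_near [([0.493, -0.325, 0.037], 0.94), ([0.715, -0.348, 0.034], 0.89), ([0.471, 0.092, 0.083], 0.43)]
side cell_far [([0.495, -0.326, 0.042], 0.75), ([0.595, 0.016, 0.171], 0.69)]
side mug [([0.468, 0.42, 0.052], 0.93)]
side tape [([0.342, 0.299, 0.017], 0.93)]
1.4
```

View pics/scene1.png

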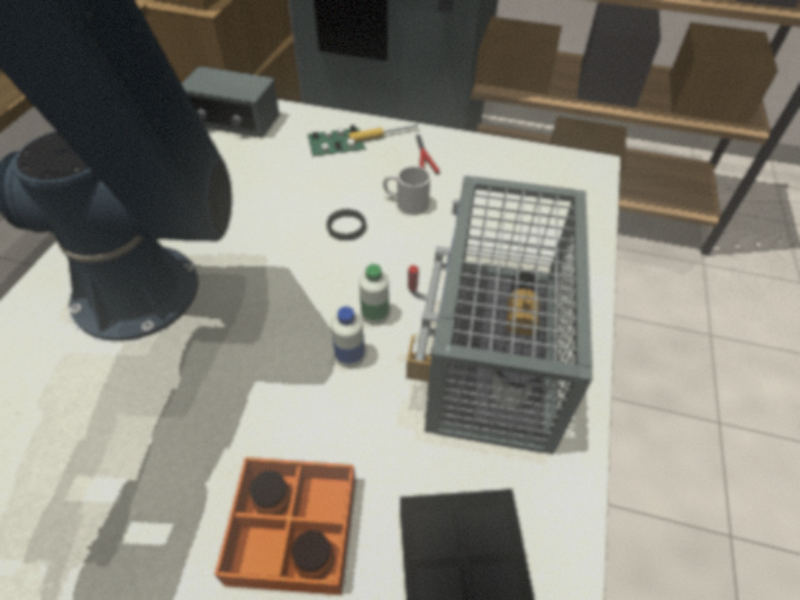

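View pics/side0.png

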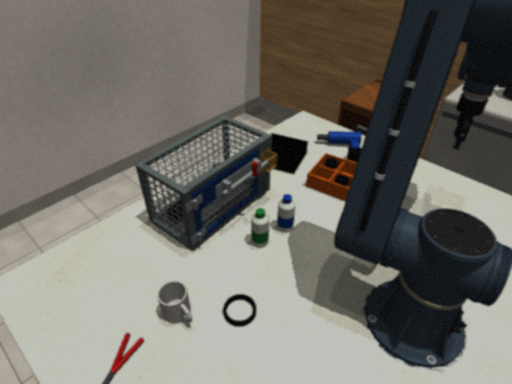

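The scene picture (800x600 scale) shows the blue-cap bottle at (348,338), the green-cap one at (375,295) and the red bolt handle at (413,278). Look-alikes: the red pliers (428,160) for the handle, and the black divided crate (467,545) for the orange crate (288,525). I choose the orange crate with the jars, and the red sleeve on the gate. Next I measure them from depth and check with one crop.

```bash
cat > h.py <<'E'
import numpy as np,cv2
def cloud(d,k):
    K=k["camera_matrix"];v,u=np.mgrid[:d.shape[0],:d.shape[1]]
    P=np.stack([(u-K[0,2])/K[0,0]*d,(v-K[1,2])/K[1,1]*d,d],-1)
    return (P-k["t"])@k["R"]
def inbox(P,lo,hi): return np.all((P>lo)&(P<hi),-1)
E
python3 - <<'E'
from h import *
for c in ["scene","side"]:
    d=np.load(f"{c}d.npy");k=np.load(f"{c}k.npz");im=cv2.imread(f"pics/{c}0.png");P=cloud(d,k)
    hsv=cv2.cvtColor(im,cv2.COLOR_BGR2HSV);H,S,V=[hsv[...,i].astype(int) for i in range(3)];ok=d>0
    print(c,"cam",np.round(-k["R"].T@k["t"],2))
    for n,lo,hi in [("capA",[.4,-.12,.118],[.55,.02,.145]),("capB",[.4,.01,.118],[.55,.12,.145])]:
        m=inbox(P,lo,hi)&ok; print(n,m.sum(),P[m].mean(0).round(4),P[m].min(0).round(3),P[m].max(0).round(3))
    for n,lo,hi in [("botA",[.4,-.12,.01],[.55,.02,.14]),("botB",[.4,.02,.01],[.55,.13,.14])]:
        m=inbox(P,lo,hi)&ok; print(n,m.sum(),P[m].min(0).round(3),P[m].max(0).round(3))
    m=ok&inbox(P,[.5,-.1,.16],[.7,.1,.25])&(S>120)&((H<8)|(H>172)); print("handle",m.sum(),np.median(P[m],0).round(4),P[m].min(0).round(3),P[m].max(0).round(3))
    if m.sum(): vv,uu=np.nonzero(m);print(uu.min(),uu.max(),vv.min(),vv.max())
    m=ok&inbox(P,[.3,-.55,.055],[.66,-.2,.07])&(S>120)&(H<20)&(H>4)
    r=cv2.minAreaRect(P[m][:,:2].astype(np.float32)*1000);print("crate",m.sum(),r,np.round(cv2.boxPoints(r)))
    for n,s in (("j1",(.44,-.33)),("j2",(.53,-.39))):
        m=ok&inbox(P,[.35,-.5,.045],[.65,-.25,.065])&(V<90)&(np.hypot(P[...,0]-s[0],P[...,1]-s[1])<.05);print(n,m.sum(),P[m].mean(0).round(4))
    m=ok&inbox(P,[.5,-.35,.225],[1,.4,.26]);r=cv2.minAreaRect(P[m][:,:2].astype(np.float32)*1000);print("cagetop",m.sum(),r,np.round(cv2.boxPoints(r)))
    m=ok&inbox(P,[.55,-.35,.1],[.8,0,.2])&(S>110)&(H>12)&(H<30);print("brass",m.sum(),P[m].mean(0).round(3) if m.any() else "",P[m].min(0).round(3),P[m].max(0).round(3))
a=cv2.imread("pics/scene0.png")[160:260,200:300];b=cv2.imread("pics/side0.png")[140:240,200:300]
cv2.imwrite("pics/crop1.png",cv2.resize(np.hstack([a,b]),(800,400),interpolation=cv2.INTER_CUBIC))
E
```

```text
scene cam [ 0.71 -0.58  0.89]
capA 113 [ 0.4718 -0.0365  0.1314] [ 0.457 -0.049  0.118] [ 0.485 -0.019  0.137]
capB 102 [0.4885 0.0707 0.1313] [0.472 0.059 0.119] [0.502 0.09  0.138]
botA 667 [ 0.445 -0.062  0.011] [ 0.499 -0.011  0.137]
botB 617 [0.46  0.045 0.01 ] [0.515 0.098 0.138]
handle 14 [0.5765 0.0024 0.2343] [ 0.572 -0.003  0.231] [0.581 0.009 0.235]
263 266 171 174
crate 768 ((489.44830322265625, -356.5875244140625), (167.81130981445312, 166.13040161132812), 11.114562034606934) [[ 391. -291.]
 [ 423. -454.]
 [ 588. -422.]
 [ 556. -259.]]
j1 435 [ 0.4433 -0.3255  0.0593]
j2 512 [ 0.5357 -0.3904  0.0596]
cagetop 5460 ((704.1220092773438, 61.009918212890625), (280.7743835449219, 406.5495910644531), 4.575899124145508) [[ 548.  252.]
 [ 580. -153.]
 [ 860. -130.]
 [ 828.  275.]]
brass 1 [ 0.609 -0.13   0.187] [ 0.609 -0.13   0.187] [ 0.609 -0.13   0.187]
side cam [-0.06  0.67  0.88]
capA 75 [ 0.4653 -0.0296  0.13  ] [ 0.453 -0.047  0.119] [ 0.482 -0.017  0.137]
capB 83 [0.4812 0.0772 0.1305] [0.468 0.058 0.119] [0.498 0.089 0.137]
botA 540 [ 0.439 -0.052  0.01 ] [ 0.494 -0.004  0.137]
botB 569 [0.455 0.052 0.011] [0.512 0.104 0.137]
handle 66 [0.569  0.0112 0.2175] [ 0.564 -0.     0.19 ] [0.58  0.016 0.236]
252 257 162 175
crate 205 ((485.49688720703125, -352.71746826171875), (164.4125213623047, 174.12864685058594), 10.759625434875488) [[ 388. -283.]
 [ 421. -454.]
 [ 583. -423.]
 [ 550. -252.]]
j1 147 [ 0.4368 -0.319   0.056 ]
j2 142 [ 0.5301 -0.3892  0.055 ]
cagetop 3115 ((703.4769287109375, 57.98695373535156), (282.55694580078125, 405.97076416015625), 3.8954758644104004) [[ 549.  251.]
 [ 576. -154.]
 [ 858. -135.]
 [ 831.  270.]]
brass 258 [ 0.617 -0.111  0.163] [ 0.594 -0.149  0.108] [ 0.641 -0.08   0.198]
```

View pics/crop1.png

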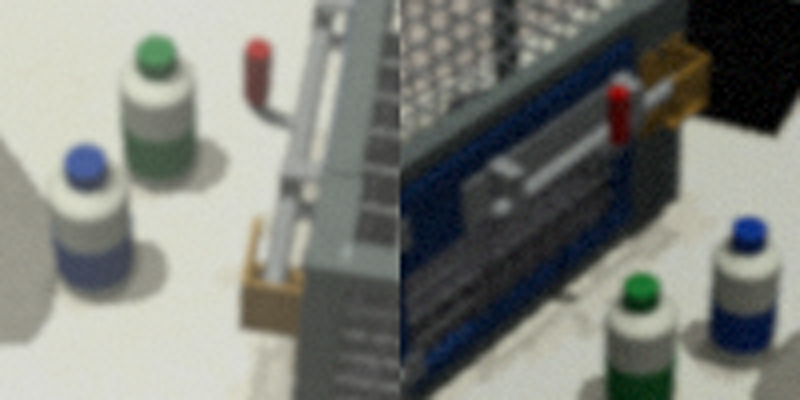

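The crop shows the two bottles (blue and green caps), the red sleeve on its crank in front of the rod, and the brass keeper at the lock jamb. The choice is confirmed. Going for the blue bottle.

```bash
cat >> h.py <<'E'
from bench import manip as m
def down(a):  # tool down, closing line at world angle a
    y=np.array([np.cos(a),np.sin(a),0]);z=np.array([0,0,-1.]);return np.stack([np.cross(y,z),y,z],1)
def best(p,a):
    q=np.array(m.current_qpos());c=[(np.abs(np.array(j)-q).max(),b) for b in (a,a+np.pi,a-np.pi) if (j:=m.inverse_kinematics(p,down(b))) is not None]
    return down(min(c)[1])
def pick(x,y,a):
    R=best([x,y,.25],a); m.set_gripper(1.0,40); m.move_ptp([x,y,.2],R); m.move_l([x,y,.072])
    m.set_gripper(0.0,40); print("width",m.current_grip_width(),m.current_grip_force()); m.move_l([x,y,.235],max_speed=.25)
    print("lifted",m.current_grip_width(),np.round(m.current_force(),1),m.current_time())
def place(x,y,a):
    m.move_ptp([x,y,.235],best([x,y,.235],a)); m.move_l([x,y,.11],max_speed=.25);m.move_l([x,y,.0785],max_speed=.06)
    print("down",np.round(m.current_force(),1)); m.set_gripper(1.0); m.move_l([x,y,.24],max_speed=.25);print(m.current_time())
E
python3 - <<'E'
from h import *
pick(.469,-.033,0.); print(np.round(m.current_qpos(),2))
E
```

```text
width 0.6405100501315054 40.81529852002859
lifted 0.6425430756401129 [-0.7  0.3 -4. ] 5.8833
[-0.17  0.2   1.85  0.    1.09 -0.17]
```

```bash
python3 - <<'E'
from h import *
place(.455,-.4035,.19)
p,d=m.grab_frame("scene");cv2.imwrite("pics/s2.png",p[:,:,::-1]);k=m.get_calibration("scene");P=cloud(d,k)
for n,lo,hi in [("capA",[.4,-.48,.12],[.52,-.34,.145]),("capB",[.4,.01,.118],[.55,.13,.145])]:
    s=inbox(P,lo,hi)&(d>0); print(n,s.sum(),P[s].mean(0).round(4))
pick(.485,.074,0.)
place(.520,-.3075,.19)
m.move_l([.45,-.25,.33],max_speed=.3)
for c in ("scene","side"):
    p,d=m.grab_frame(c);np.savez(c+"3.npz",p=p,d=d,**m.get_calibration(c))
    cv2.imwrite(f"pics/{c}3.png",cv2.resize(p[:,:,::-1],(800,600)))
print(m.current_time())
E
```

```text
down [-0.7  0.2 -2.1]
9.8083
capA 231 [ 0.459  -0.4048  0.1371]
capB 105 [0.4884 0.0703 0.1314]
width 0.6439963448046994 41.37679603249126
lifted 0.6379292885119439 [ 0.2 -0.5 -3.2] 14.0167
down [-0.4  0.3 -1.3]
17.9833
18.6583
```

View pics/scene3.png

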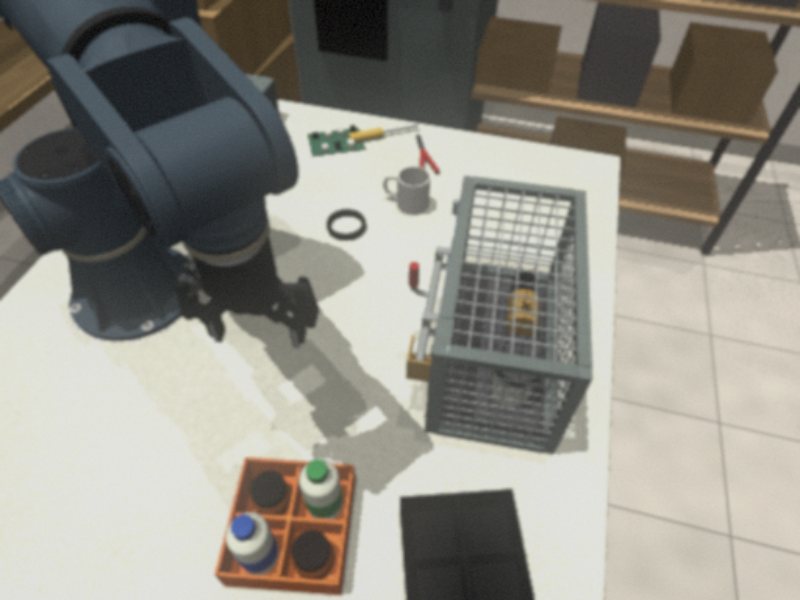

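Both bottles stand upright in the empty cells: blue cap at (243,522), green cap at (317,470). Now I hover near the handle and look with the wrist camera.

```bash
cat >> h.py <<'E'
def fish(d,k):
    K=k["camera_matrix"];v,u=np.mgrid[:d.shape[0],:d.shape[1]]
    x=(u-K[0,2])/K[0,0];y=(v-K[1,2])/K[1,1];t=np.hypot(x,y)+1e-9
    s=np.where(t<1.4,np.tan(np.minimum(t,1.4))/t,0)*d
    return (np.stack([x*s,y*s,d],-1)-k["t"])@k["R"]
def red(p):
    h=cv2.cvtColor(p,cv2.COLOR_RGB2HSV);H,S=h[...,0].astype(int),h[...,1];return ((H<8)|(H>172))&(S>120)
E
python3 - <<'E'
from h import *
for c in ("scene","side"):
    z=np.load(c+"3.npz");P=cloud(z["d"],z)
    s=inbox(P,[.6,-.3,.228],[.95,.4,.25])&(z["d"]>0);r=cv2.minAreaRect(P[s][:,:2].astype(np.float32)*1000);print(c,r,np.round(cv2.boxPoints(r)).tolist())
a=np.pi/2+.073
m.move_ptp([.56,.0,.31],best([.56,.0,.31],a)); print(np.round(m.current_qpos(),2))
k=m.get_calibration("wrist");p,d=m.grab_frame("wrist");np.savez("w4.npz",p=p,d=d,**k)
cv2.imwrite("pics/w4.png",cv2.resize(p[:,:,::-1],(800,600)))
for n in ("bolt_handle","keeper_lip","gate_edge","gate_hinge"): print(n,[(np.round(r["at"],3).tolist(),round(r["confidence"],2)) for r in m.look_for("wrist",n)][:3])
P=fish(d,k);s=red(p)&(d>0)&inbox(P,[.5,-.1,.15],[.65,.1,.26]);print("red",s.sum(),P[s].mean(0).round(4),P[s].min(0).round(3),P[s].max(0).round(3))
t=s&(P[...,2]>.23);print("top",t.sum(),P[t].mean(0).round(4),P[t].min(0).round(3),P[t].max(0).round(3)); print(-k["R"].T@k["t"],m.current_time())
E
```

```text
scene ((734.1475830078125, 62.322265625), (220.37074279785156, 404.1915283203125), 4.5708088874816895) [[608.0, 255.0], [640.0, -148.0], [860.0, -130.0], [828.0, 273.0]]
side ((732.0498046875, 59.42320251464844), (224.70912170410156, 406.0859375), 4.714212417602539) [[603.0, 253.0], [637.0, -152.0], [861.0, -134.0], [827.0, 271.0]]
[-0.08  0.3   1.52 -0.    1.32 -1.73]
bolt_handle [([0.603, 0.008, 0.171], 0.94), ([0.626, 0.04, 0.188], 0.2)]
keeper_lip [([0.626, 0.039, 0.187], 0.95), ([0.457, -0.376, 0.073], 0.32), ([0.601, 0.007, 0.172], 0.23)]
gate_edge [([0.62, 0.048, 0.176], 0.77), ([0.456, -0.373, 0.076], 0.69)]
gate_hinge [([0.618, 0.046, 0.177], 0.29)]
red 614 [0.5703 0.0123 0.2257] [0.565 0.005 0.193] [0.582 0.021 0.237]
top 349 [0.5726 0.013  0.2349] [0.565 0.005 0.23 ] [0.582 0.021 0.237]
[ 0.47750684 -0.00677654  0.45277719] 19.975
```

View pics/w4.png

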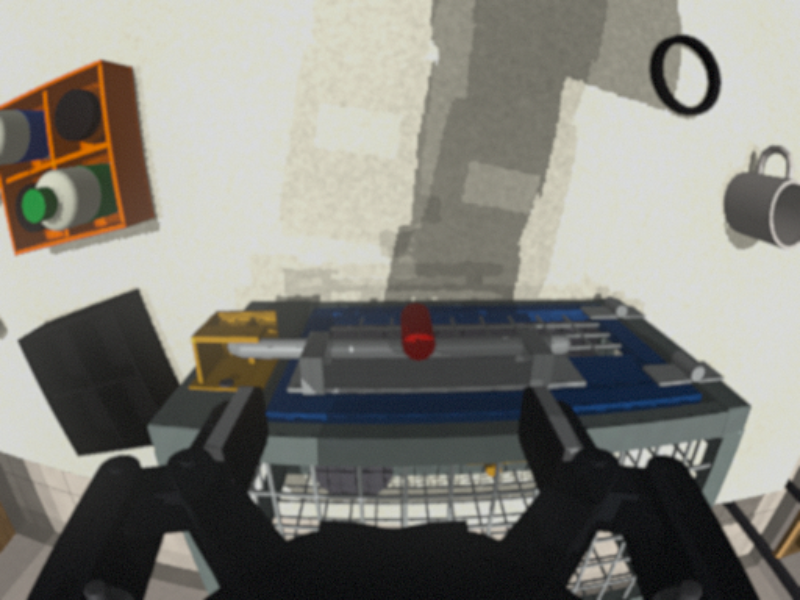

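The wrist picture shows the red handle at (418,330), the rod with straps at (312,365) and (540,360), the keeper at (235,340), and the hinge barrels at (620,310) and (690,370). Next: grasp, lift, draw until the stop is felt, then back off slightly.

```bash
python3 - <<'E'
from h import *
z=np.load("w4.npz");P=fish(z["d"],z)
for u,v in ((441,237),(445,236),(397,199),(400,200)):print("hinge",P[v-1:v+2,u-1:u+2].reshape(-1,3).round(3)[[1,4,7]].tolist())
a=np.pi/2+.081;g=np.array([np.cos(a),np.sin(a),0])
h=np.array([.573,.0125,.198])
R=m.current_tcp_rot(); s=1 if np.array(R)[:,1]@g>0 else -1
R=down(a if s>0 else a-np.pi)
m.set_gripper(.7,80);m.move_ptp(h+[0,0,.07],R);m.move_l(h,max_speed=.1)
f0=np.array(m.current_force());print("f0",f0.round(1))
m.set_gripper(0.,80);f=np.array(m.current_force());print("w",m.current_grip_width(),m.current_grip_force(),f.round(1),(f@g).round(1),m.current_time())
m.move_l(h+[0,0,.0125],max_speed=.04);f=np.array(m.current_force());print("lift",f.round(1),(f@g).round(1),m.current_ee_pos(),m.current_time())
E
```

```text
hinge [[0.601, 0.217, 0.196], [0.602, 0.217, 0.197], [0.603, 0.217, 0.197]]
hinge [[0.599, 0.221, 0.198], [0.599, 0.22, 0.2], [0.6, 0.22, 0.201]]
hinge [[0.601, 0.222, 0.066], [0.602, 0.221, 0.067], [0.605, 0.223, 0.066]]
hinge [[0.603, 0.228, 0.065], [0.605, 0.229, 0.064], [0.605, 0.228, 0.066]]
f0 [-0.   1.1 -0.1]
w 0.18857329914556473 77.86606550216675 [-0.8 -0.5  5.9] -0.4 21.975
lift [ 0.1  1.2 -3.2] 1.2 [0.572973   0.01255326 0.21052896] 22.4417
```

```bash
python3 - <<'E'
from h import *
a=np.pi/2+.081;g=np.array([np.cos(a),np.sin(a),0])
p0=np.array(m.current_ee_pos())
m.move_l(p0+.046*g,max_speed=.06)
f=np.array(m.current_force());print(f.round(1),(f@g).round(1))
for s in (.048,.05,.052,.054,.056):
    m.move_l(p0+s*g,max_speed=.03);f=np.array(m.current_force());print(s,f.round(1),(f@g).round(1))
    if f@g<-5: break
print(m.current_ee_pos(),m.current_grip_width(),m.current_time())
E
```

```text
[ 1.5  2.  -1.8] 1.9
0.048 [ 0.7  0.8 -2.6] 0.8
0.05 [ -0.9 -12.3  -2.3] -12.2
[0.56878717 0.06053393 0.21045565] 0.18958276698097043 23.8583
```

```bash
cat > arc.py <<'E'
from h import *
a0=np.pi/2+.081;g=np.array([np.cos(a0),np.sin(a0),0]);n=np.array([g[1],-g[0],0])
stop=np.array([.5690,.0614,.2105])
H=stop+.160*g+.052*n
R0=None
def pose(th,draw,s):
    c,S=np.cos(-th),np.sin(-th);Rz=np.array([[c,-S,0],[S,c,0],[0,0,1]])
    return H+Rz@(stop-(.055-draw)*g-H), down(a0-th+(0 if s>0 else np.pi)), Rz
E
python3 - <<'E'
from arc import *
s=np.array(m.current_tcp_rot())[:,1]@g
for th in (0,.1,.2,.3,.4,.5):
    p,R,Rz=pose(th,.051,s);m.move_l(p,R,max_speed=.06)
    f=Rz.T@np.array(m.current_force());print(th,"along",(f@g).round(1),"norm",(f@n).round(1),"z",f[2].round(1),np.array(m.current_ee_pos()).round(4))
    if abs(f@g)>14: break
for c in ("scene","side"):
    p,d=m.grab_frame(c);np.savez(c+"5.npz",p=p,d=d,**m.get_calibration(c))
    print(c,[(np.round(r["at"],3).tolist(),round(r["confidence"],2)) for r in m.look_for(c,"gate_edge")][:3])
a=np.load("scene5.npz")["p"][100:300,180:390];b=np.load("side5.npz")["p"][80:280,100:310]
cv2.imwrite("pics/c5.png",cv2.resize(np.hstack([a,b])[:,:,::-1],(800,381)))
print(m.current_grip_width(),m.current_time())
E
```

```text
0 along -1.3 norm 0.5 z -4.3 [0.5694 0.0571 0.2105]
0.1 along -1.2 norm 2.6 z -3.0 [0.5532 0.0622 0.2107]
0.2 along -0.0 norm 3.5 z -3.6 [0.5373 0.0683 0.2107]
0.3 along -1.3 norm 4.2 z -2.4 [0.522  0.0761 0.2107]
0.4 along 0.0 norm 3.7 z -2.6 [0.5076 0.0854 0.2106]
0.5 along -0.9 norm 5.0 z -3.0 [0.4942 0.0961 0.2106]
scene [([0.54, 0.06, 0.16], 0.84)]
side [([0.556, 0.108, 0.164], 0.87), ([0.5, 0.099, 0.182], 0.57)]
0.18927304533171765 26.475
```

View pics/c5.png

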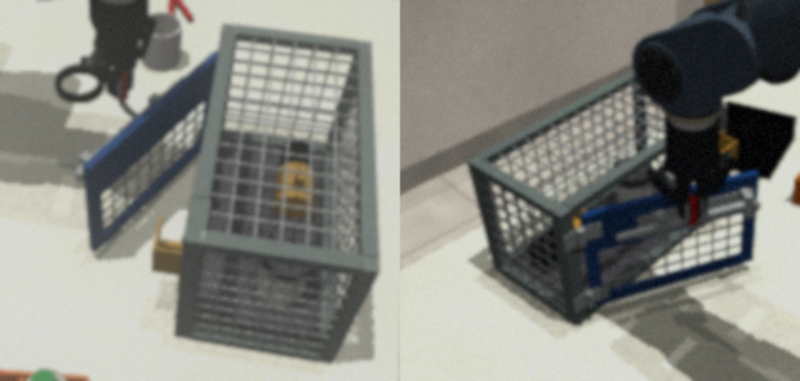

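The gate is open, with its blue free edge at (90,170) in the left half, and the gripper holds the red handle. I'll measure the leaf angle.

```bash
python3 - <<'E'
from arc import *
for c in ("scene","side"):
    z=np.load(c+"5.npz");P=cloud(z["d"],z);h=cv2.cvtColor(z["p"],cv2.COLOR_RGB2HSV).astype(int)
    s=(h[...,0]>100)&(h[...,0]<130)&(h[...,1]>110)&(z["d"]>0)&inbox(P,[.38,-.15,.03],[.63,.25,.21])
    Q=P[s][:,:2].astype(np.float32);vx,vy,x0,y0=cv2.fitLine(Q,cv2.DIST_HUBER,0,.001,.001).ravel()
    l=np.sign(vy)*np.array([vx,vy]);th=np.arctan2(-(l@-n[:2]) if 0 else l@n[:2],l@g[:2])
    out=-(Q-np.array([.622,.052]))@n[:2]
    print(c,s.sum(),"theta",th.round(3),"out max/99pct",out.max().round(3),np.percentile(out,99).round(3),"x0",x0,y0)
print(np.array(m.current_force()).round(1),m.current_time())
E
```

```text
Traceback (most recent call last):
cv2.error: OpenCV(4.12.0) /io/opencv/modules/imgproc/src/linefit.cpp:50: error: (-215:Assertion failed) count > 0 in function 'fitLine2D_wods'
```

```bash
python3 - <<'E'
from arc import *
for c in ("scene","side"):
    z=np.load(c+"5.npz");P=cloud(z["d"],z);h=cv2.cvtColor(z["p"],cv2.COLOR_RGB2HSV).astype(int)
    if c=="scene": print(z["p"][185:192,230],h[188,228:234],P[188,228:234].round(3))
    s=(h[...,0]>100)&(h[...,0]<135)&(h[...,1]>70)&(z["d"]>0)&inbox(P,[.35,-.2,.03],[.63,.25,.215])
    print(c,s.sum())
    if s.sum()<50: continue
    Q=P[s][:,:2].astype(np.float32);vx,vy,x0,y0=cv2.fitLine(Q,cv2.DIST_HUBER,0,.001,.001).ravel()
    l=np.sign(vy)*np.array([vx,vy]);out=-(Q-np.array([.622,.052]))@n[:2]
    print("theta",np.arctan2(l@n[:2],l@g[:2]).round(3),"out",out.max().round(3),np.percentile(out,99).round(3))
E
```

```text
[[58 73 99]
 [56 64 84]
 [58 62 73]
 [56 60 68]
 [55 60 66]
 [54 58 65]
 [55 59 64]] [[109  78  82]
 [109  51  70]
 [110  45  68]
 [117  35  65]
 [105  44  69]
 [110  35  65]] [[ 0.5   -0.051  0.212]
 [ 0.502 -0.051  0.213]
 [ 0.503 -0.046  0.207]
 [ 0.505 -0.045  0.206]
 [ 0.506 -0.041  0.203]
 [ 0.505 -0.031  0.191]]
scene 132
theta 0.491 out 0.137 0.136
side 1164
theta 0.507 out 0.144 0.141
```

The gate angle measures about 0.50 rad in both cameras, and the grip is steady. Handing in.

```bash
python3 - <<'E'
from bench import manip as m
m.dwell(.5);print(m.current_force(),m.current_grip_width(),m.current_time());print(m.sign_off())
E
```

```text
[ 4.85869829 -1.78868203 -2.96115323] 0.19143121879015518 26.975
the job is handed in; nothing more can be done
None
```

The job is handed in at 27 s: both bottles stand upright in the crate's two empty cells, the bolt is lifted and drawn, and the gate is held by its handle at about 0.5 rad, with its free edge about 14 cm out.

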